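# Swap sample panels at a print-finishing bench

### The job

Take the yellow sample panel off the small easel and stand it, right way up, on edge in the rack slot with the orange liner, roughly centred in it and lowered to the bottom rather than dropped; let go of it. Then draw the blue panel up out of its slot, lean it back so that its printed face looks up at about 45 degrees, half-way between upright and flat, and finish while holding it still like that in the gripper, its centre 25 cm or more above the table. Leave the red panel, tape, glue jar and stapler where they are.

Things in the scene. Friction and masses are not known exactly. Their poses are not given: they have to be found in the camera images.
- yellow_centre (a point): yellow rigid sample panel, 8 mm thick (x), 110 wide (y), 130 high (z), 0.10-0.17 kg; point at its centre, 65 mm below the top edge. x points out of its printed face (white with coloured blocks), z to its top edge. Starts on the easel, leaning back 30 degrees towards the robot, face away from it and up. Its upper 60 mm stand free: take the top edge, fingers front and back, and draw it off along its plane.
- blue_centre (a point): blue rigid sample panel, 8 mm thick (x), 110 wide (y), 130 high (z), 0.10-0.17 kg; point at its centre, 65 mm below the top edge. x points out of its printed face (white with coloured blocks), z to its top edge. Starts upright in a rack slot, face to the rack's +x side; take its top edge from above.
- red_centre (a point): red rigid sample panel, 8 mm thick (x), 110 wide (y), 130 high (z), 0.10-0.17 kg; point at its centre, 65 mm below the top edge. x points out of its printed face (white with coloured blocks), z to its top edge. A bystander, upright in another slot of the rack.
- slot (a point): the free slot: middle of its floor, the top of a fixed 3 mm orange liner with 34 x 13 mm orange tabs showing beyond both ends of the slot. x runs across the slot, y along it, z up. A filed panel's centre is 65 mm above this point.
- rack: fixed wooden rack, base 200 x 130 x 10 mm, origin under its middle; x runs across its three slots, at x = -60, 0 and +60 mm. Slots are 12 mm wide, open-ended, between ribs 8 mm thick, 100 mm long (y), rounded 3 mm at the mouth; rib tops 55 mm above the table, slot floor 10 mm (13 on the liner).
- easel: fixed black easel, base 130 x 110 x 10 mm, origin at table level, 15 mm on the +x side of the base's middle. Its ledge holds the panel's bottom edge 30 mm to +x of the origin and 22 mm above the table; a lip 6 mm high stands in front of the panel with 4 mm of play; the back plate, 90 mm wide, reaches 70 mm up the panel's back.
- tape: bystander: roll of grey tape lying flat, 90 mm across, 30 high, origin under its centre
- glue: bystander: closed glue jar with a green cap, 44 mm across, 90 high, origin under its centre
- stapler: bystander: grey and black desk stapler, 150 x 34 x 52 mm high, length along its x, origin under its middle
Mind the look-alikes: they are no part of the job. There is more than one size of the rack; the job needs the middle-sized.

How it is judged:
On the way, in this order (a step that is already met when the one before it is completed fails the run):
1. the yellow panel stands filed in the slot with the orange liner, released (x of yellow_centre in the frame of slot between -0.012 and 0.012 m and y of yellow_centre in the frame of slot between -0.025 and 0.025 m and z of yellow_centre in the frame of slot between 0.058 and 0.071 m and angle between yellow_centre's own z axis and vertical below 0.16 rad and linear speed of yellow below 0.03 m/s and contact force between yellow and the fingers below 0.1 N), for 0.2 s.
2. the blue panel is drawn out and raised in the gripper (height (world z) of blue_centre above 0.235 m and contact force between blue and the fingers above 1 N), for 0.2 s.
At the end, for the whole second after the job is handed in: Yellow: released, still, upright within 9 deg on the lined slot's floor, within 12 mm across, 25 mm along. Blue: gripped, still, touching nothing else, top edge up, centre over 235 mm high, printed face 30-60 deg from straight up. Red moved under 25 mm, tape, jar, stapler under 30 mm (all of step 1 and all of step 2 and angle between blue_centre's own x axis and vertical between 0.52 and 1.05 rad and angle between blue_centre's own z axis and vertical below 1.3 rad and linear speed of blue below 0.03 m/s and angular speed of blue below 0.15 rad/s and contact force between blue and rack below 0.2 N and contact force between blue and easel below 0.2 N and contact force between blue and yellow below 0.2 N and contact force between blue and red below 0.2 N and distance of red_centre from where it was at the start of the episode below 0.025 m and distance of each of tape, glue, stapler from where it was at the start of the episode below 0.03 m); the arm keeps its last pose, push and grip.
It fails at once if the red panel is disturbed (distance of red_centre from where it was at the start of the episode above 0.025 m).
It fails at once if the roll of tape is disturbed (distance of tape from where it was at the start of the episode above 0.03 m).
It fails at once if the glue jar is disturbed (distance of glue from where it was at the start of the episode above 0.03 m).
It fails at once if the stapler is disturbed (distance of stapler from where it was at the start of the episode above 0.03 m).
It fails at once if a panel is dropped (moving faster than 0.5 m/s while not in the fingers) ((contact force between yellow and the fingers below 0.05 N and linear speed of yellow above 0.5 m/s) or (contact force between blue and the fingers below 0.05 N and linear speed of blue above 0.5 m/s)).
It also fails if it takes over 58 s, if anything falls off the work surface, if the arm or the gripper's body presses on something with over 40 N, if the wrist force passes 120 N, or if a joint passes its speed limit or range.

### The arm

A 6-joint arm with a two-finger parallel gripper is mounted at the origin on the work surface. World frame = base frame: x ahead of the robot, y to its left, z up, the work surface at z = 0. Lengths are in m, angles in rad, forces in N, time in s.
With the tool pointing down it reaches from about 0.275 to 0.825 m from the base axis. Payload 4.9 kg.
Tool frame: the origin (TCP) lies at the very end of the fingers, on their centre line; the grasp point (between the pads) lies 19 mm behind it; z points along the fingers, x is the direction in which the jaws open and shut, and the axes are right-handed (so a half turn about z gives the same grasp; the last joint's range is limited). The gripper opens to 85 mm and grips with 20 to 120 N. Pads are 22 mm wide; open, the fingers measure 114 mm over their backs; the gripper's body (76 mm by 85 mm) begins 54 mm behind the grasp point. The pads swing forward as they close: fully open they stand 13 mm farther back than shut.
Start: joints at [-1.408, 0.326, -0.193, 1.052, 0, 1.437], TCP at [0.161, -0.526, 0.231] pointing down, gripper open.
Joint ranges: [-2.65, 2.65], [-0.97, 1.79], [-1.3, 1.35], [-1.93, 2.1], [-1.47, 1.37], [-3.14, 3.14]. Speed limits (rad/s): [2.57, 2.57, 3.14, 3.14, 3.14, 3.14].

### API

Orientations are given as a rotation vector (axis times angle).
In Python, from plant import arm gives the robot as it stands.
- The arm moves only by the tool move_arm, never from a script. Its argument "steps" is one flat list of numbers, 7 for each row, row after row: the turn, a rotation vector about the tool's x, y, z in degrees, then the shift along the tool's x, y, z in mm, then the closure, from 0 (fully open) to 1 (shut). In form: [ax, ay, az, x, y, z, grip, ax, ay, az, x, y, z, grip, ...]. A call has exactly 5 rows; each row is the pose to reach, as a shift and turn from the pose commanded when the call began, along the tool's axes at that moment; what a row does not reach only later rows make up. A row lasts 1/12 s, in which the tool goes at most 41.7 mm and 7.16 degrees, less where a joint would pass 70% of its speed; a pose out of reach is approached as far as the arm can. A call with a gripper value outside its range is refused whole. The fingers move at their own pace and stop on an object; "newtons" is the grip in N (left out, the last holds). Time passes only in rows, so rows that repeat a pose let the fingers close, or fill a call up. It gives the time, the measured TCP pose, the force and the opening at its end, in the units of the state.
- arm.observe(): the state, without advancing time (a new reading comes with each control period).
- arm.capture(name): name is "side" or "top"; returns (picture, depth): 420x560x3 uint8, blue, green, red; 420x560 float32, m along the optical axis (not along the pixel's ray), 0 where there is no reading.
- arm.camera_model(name): a dict with "fx", "fy", "cx", "cy" (pixels), "dist_coeffs" ([k1, k2, p1, p2, k3] as OpenCV has them; the pictures are not rectified), "R" (3x3) and "t" (3): a world point X has camera coordinates R X + t. Camera axes: x right, y down, z forward; pixel columns grow to the right and rows downward; lengths in m; the calibration is good to about 2 mm. A picture is of the moment at which its call begins. camera_model takes no time and is no camera call.
- arm.sign_off(): hands the job in, once; it reports no verdict.
The state is a dict: "time_s": time; "joint_positions": joint angles; "qd": joint speeds; "tau": joint torques, N m; "eef_pos": TCP position; "orientation": TCP orientation; "wrist_force": force on the tool from outside, world axes, zero at the start; "torque": the same for the moment, N m; "grip_width": finger opening in m.
Only numpy, scipy, OpenCV 4.12 (cv2) and the standard library are available. Lean on these libraries where they do the work, as an engineer would, in place of code of your own. Each camera call takes 0.05 s, during which the arm holds its last target.

## Working session

There is one attempt and no reset: what is moved stays moved. The work goes in short steps, Python scripts to look and compute and a tool call to move; the robot and the scene stay as the last step left them, time stands still between calls to the robot, and variables do not carry over. Pictures are saved under pics/ and viewed, and the job is handed in when it is done.

Besides the shell and the picture viewer there is one more tool, called after "Emit:" as a command line: name --argument value ..., lists and objects as JSON in quotes. move_arm: Moves the arm, as the interface text tells. Its arguments: {"type":"object","properties":{"steps":{"type":"array","items":{"type":"number"}},"newtons":{"type":"number"}},"required":["steps"]}

```bash
ls; mkdir -p pics
python3 - <<'E'
from plant import arm
import cv2, numpy as np
for n in ("side","top"):
    im,d=arm.capture(n); cv2.imwrite(f"pics/{n}0.png",im); np.save(f"pics/{n}0.npy",d); cv2.imwrite(f"pics/{n}0_.png",im)
    m=arm.camera_model(n); print(n,m)
print(arm.observe())
E
```

```text
pics
side {'fx': 417.6455433056362, 'fy': 417.6455433056362, 'cx': 280.2977196231955, 'cy': 210.9329787080773, 'dist_coeffs': array([-0.02083711,  0.        ,  0.        ,  0.        ,  0.        ]), 'R': array([[-0.71884582, -0.69516668, -0.00199537],
       [-0.472112  ,  0.49029619, -0.7326117 ],
       [ 0.51026556, -0.52569282, -0.6806439 ]]), 't': array([0.37530455, 0.36565055, 1.06506131])}
top {'fx': 386.7230713852846, 'fy': 386.7230713852846, 'cx': 274.8235132539895, 'cy': 209.32490481278577, 'dist_coeffs': array([-0.08868618,  0.        ,  0.        ,  0.        ,  0.        ]), 'R': array([[-0.01609656, -0.99973261, -0.01660125],
       [-0.99504622,  0.01764572, -0.09783481],
       [ 0.09810159,  0.01494421, -0.99506419]]), 't': array([-0.05671612,  0.60753115,  1.08358733])}
{'time_s': 0.1, 'joint_positions': array([-1.40817326e+00,  3.26865153e-01, -1.93493030e-01,  1.05202763e+00,
        2.48505977e-05,  1.43660016e+00]), 'qd': array([-2.94710896e-05, -1.05835698e-03,  1.63825544e-03, -7.44236581e-04,
       -7.35400137e-04,  9.98509679e-04]), 'tau': array([ 1.14640403e-03, -4.44240260e+01,  2.63037461e+01,  7.86879100e-03,
       -1.10892327e-04, -7.69052342e-07]), 'eef_pos': array([ 0.16079667, -0.52540936,  0.2305792 ]), 'orientation': array([-2.52459130e+00,  1.86787808e+00,  1.76255410e-03]), 'wrist_force': array([-1.35476847, -0.06184437, -0.74819842]), 'torque': array([ 0.00868726,  0.00557114, -0.00460821]), 'grip_width': 0.08516864274490141}
```

View pics/side0.png

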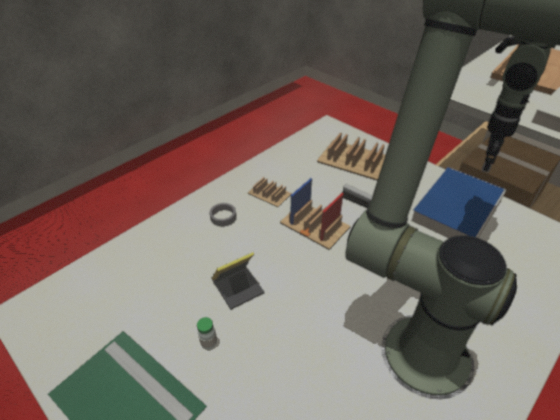

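View pics/top0.png

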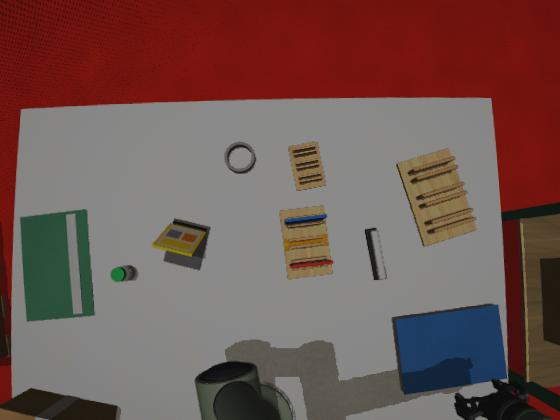

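Three racks show in the top view: small (307,165), middle (306,241) and large (436,197). The middle one fits: it has the blue and red panels and the orange liner. I'll confirm this in an enlarged crop.

```bash
cat > h.py <<'E'
import cv2, numpy as np
from plant import arm
from scipy.spatial.transform import Rotation as Ro
M={n:arm.camera_model(n) for n in("side","top")}
def K(m): return np.array([[m['fx'],0,m['cx']],[0,m['fy'],m['cy']],[0,0,1.]])
def rays(n,uv):
    m=M[n]; p=cv2.undistortPoints(np.asarray(uv,float).reshape(-1,1,2),K(m),m['dist_coeffs']).reshape(-1,2)
    return np.c_[p,np.ones(len(p))]
def at_depth(n,uv,z):
    m=M[n]; return (rays(n,uv)*np.asarray(z).reshape(-1,1)-m['t'])@m['R']
def at_h(n,uv,h):
    m=M[n]; r=rays(n,uv)@m['R']; c=-m['R'].T@m['t']; return c+r*((h-c[2])/r[:,2])[:,None]
def proj(n,X):
    m=M[n]; return cv2.projectPoints(np.asarray(X,float).reshape(-1,1,3),cv2.Rodrigues(m['R'])[0],m['t'],K(m),m['dist_coeffs'])[0].reshape(-1,2)
def cloud(n,d):
    v,u=np.mgrid[0:420,0:560]; P=at_depth(n,np.c_[u.ravel(),v.ravel()],d.ravel()).reshape(420,560,3); P[d==0]=np.nan; return P
def crop(im,u0,v0,u1,v1,s,f): cv2.imwrite(f,cv2.resize(im[v0:v1,u0:u1],None,fx=s,fy=s,interpolation=cv2.INTER_CUBIC))
E
python3 - <<'E'
from h import *
im=cv2.imread("pics/top0.png"); a=cv2.resize(im[195:290,140:240],None,fx=4,fy=4,interpolation=cv2.INTER_CUBIC);b=cv2.resize(im[195:290,260:350],None,fx=4,fy=4,interpolation=cv2.INTER_CUBIC)
cv2.imwrite("pics/c1.png",np.hstack([a,b]))
im=cv2.imread("pics/side0.png"); crop(im,200,160,360,310,5,"pics/c2.png")
d=np.load("pics/top0.npy");P=cloud("top",d)
hsv=cv2.cvtColor(cv2.imread("pics/top0.png"),cv2.COLOR_BGR2HSV)
for n,(u,v) in dict(rackwood=(297,222),liner=(306,241),blue=(305,218),red=(310,265),tab=(288,243),table=(350,330),tape=(231,147),glue=(121,273)).items(): print(n,P[v,u].round(4),hsv[v,u])
E
```

```text
rackwood [ 0.5659 -0.1281  0.0747] [110 170  36]
liner [ 0.5143 -0.1555  0.0142] [ 19 233 141]
blue [ 0.572  -0.1464  0.1363] [107 193 128]
red [ 0.4509 -0.1563  0.1395] [  2 212 137]
tab [ 0.5094 -0.1033  0.0161] [ 20 226 141]
table [ 0.2542 -0.2789 -0.0035] [  0   0 137]
tape [0.7925 0.0587 0.0306] [ 0  6 81]
glue [0.4329 0.3551 0.0932] [ 68 191 116]
```

View pics/c1.png

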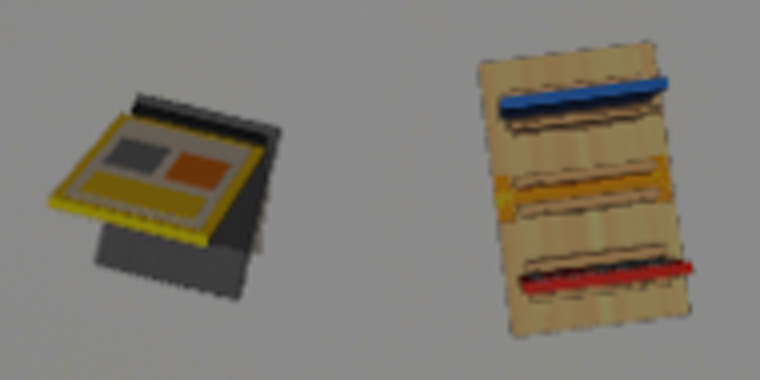

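View pics/c2.png

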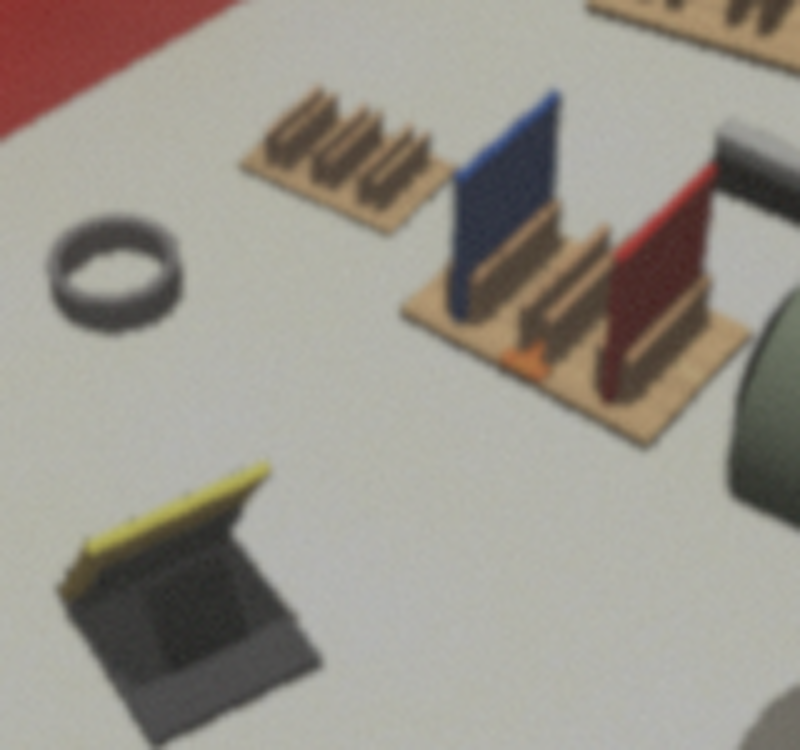

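The crop at left shows the yellow panel on its easel, face up. At right is the middle rack, blue panel at top (crop 585,97), orange liner in the middle and red panel at the bottom. No prints are visible from the robot's side, so all the faces look towards world +x. Next I'll measure them.

```bash
cat > meas.py <<'E'
from h import *
from scipy.optimize import least_squares
im=cv2.imread("pics/top0.png"); d=np.load("pics/top0.npy");P=cloud("top",d)
hsv=cv2.cvtColor(im,cv2.COLOR_BGR2HSV);H,S,V=cv2.split(hsv)
uu,vv=np.meshgrid(np.arange(560),np.arange(420))
def box(u0,v0,u1,v1): return (uu>=u0)&(uu<u1)&(vv>=v0)&(vv<v1)
def rect(mask,h,n="top"):
    X=at_h(n,np.c_[uu[mask],vv[mask]],h)[:,:2]; r=cv2.minAreaRect((X*1000).astype(np.float32)); return r
bx=box(270,195,345,290)
# rack base
z=P[...,2]
base=bx&(S>60)
c=max(cv2.findContours(base.astype(np.uint8),cv2.RETR_EXTERNAL,cv2.CHAIN_APPROX_NONE)[0],key=cv2.contourArea)
bwood=bx&(S>60)&(z<0.02)&(z>-0.01)
print("base",rect(bwood,0.010))
org=bx&(H>14)&(H<24)&(S>200); print("orange",org.sum(),rect(org,0.013))
for n,mk in dict(blue=bx&(H>95)&(H<125)&(S>120)&(V>90),red=bx&((H<6)|(H>174))&(S>170)&(V>100)).items():
    print(n,mk.sum(),rect(mk,0.140),"z",np.nanmedian(z[mk]))
E
python3 meas.py
python3 - <<'E'
from h import *
exec(open("meas.py").read().split("# rack base")[0])
# yellow plane
mk=box(145,210,215,262)&(P[...,2]>0.04)
Y=P[mk]; Y=Y[~np.isnan(Y).any(1)]
for _ in range(3):
    c=Y.mean(0); n=np.linalg.svd(Y-c,full_matrices=False)[2][2]; n*=np.sign(n[2]); r=(Y-c)@n; Y=Y[abs(r)<max(0.005,2*r.std())]
print(len(Y),c,n,"tilt of normal from up",np.degrees(np.arccos(n[2])),"yaw",np.degrees(np.arctan2(n[1],n[0])),r.std())
print(Ro.from_rotvec(arm.observe()['orientation']).as_matrix().round(3))
E
```

```text
base ((513.1145629882812, -155.62646484375), (199.18878173828125, 134.96636962890625), 6.460874080657959)
orange 178 ((512.9982299804688, -153.31838989257812), (30.118072509765625, 123.17979431152344), 6.093763828277588)
blue 108 ((571.8223876953125, -147.54107666015625), (6.4252753257751465, 107.10840606689453), 6.123809814453125) z 0.1410236834273499
red 107 ((452.9399108886719, -160.27178955078125), (7.381575584411621, 106.03878784179688), 5.80985164642334) z 0.14095589396910008
983 [0.51978202 0.19402619 0.09506415] [ 0.83024561 -0.21354157  0.51487108] tilt of normal from up 59.01116193222179 yaw -14.423999464637534 0.0014337376305198712
[[ 0.292 -0.956 -0.   ]
 [-0.956 -0.292  0.002]
 [-0.002 -0.    -1.   ]]
```

Run:
```python
from h import *
exec(open("meas.py").read().split("# rack base")[0])
mk=box(145,210,215,262)&(P[...,2]>0.02)
yaw=np.radians(-14.4); nx=np.array([np.cos(yaw)*np.cos(np.pi/6),np.sin(yaw)*np.cos(np.pi/6),.5]); zx=np.array([-.5*np.cos(yaw),-.5*np.sin(yaw),np.cos(np.pi/6)]); yx=np.cross(zx,nx)
c0=np.array([0.51978202,0.19402619,0.09506415])
inl=mk&(abs((P-c0)@nx)<0.005)
# intersect pixel rays with plane (less depth noise)
m=M["top"]; C=-m['R'].T@m['t']; r=rays("top",np.c_[uu[inl],vv[inl]])@m['R']; X=C+r*(((c0-C)@nx)/(r@nx))[:,None]
q=np.c_[(X-c0)@yx,(X-c0)@zx]*1000
rr=cv2.minAreaRect(q.astype(np.float32)); print(rr, np.percentile(q,[0,1,99,100],axis=0).round(1))
a,b=(q.min(0)+q.max(0))/2000
face=c0+a*yx+b*zx; ctr=face-0.004*nx; print("face ctr",face,"centre",ctr,"expected centre z",0.022+.065*np.cos(np.pi/6)-.004*.5+.004*0.5, "top edge mid",ctr+.065*zx)
cor=[ctr+s*.004*nx+a*.055*yx+b*.065*zx for s in(1,-1) for a in(1,-1) for b in(1,-1)]
for n in("top","side"):
    img=cv2.imread(f"pics/{n}0.png"); hull=cv2.convexHull(np.float32(proj(n,cor))).reshape(-1,2)
    R=np.array([[np.cos(np.radians(6.2)),-np.sin(np.radians(6.2))],[np.sin(np.radians(6.2)),np.cos(np.radians(6.2))]])
    polys=[hull]
    for xo,z0,z1,hx,hy in((60,.010,.140,4,55),(-60,.010,.140,4,55),(0,.013,.013,6.5,65+0),(0,.010,.010,100,65)):
        pts=[[*(np.array([.513,-.155])+R@np.array([xo+sx*hx,sy*hy])/1000),zz] for sx in(1,-1) for sy in(1,-1) for zz in(z0,z1)]
        polys.append(cv2.convexHull(np.float32(proj(n,pts))).reshape(-1,2))
    s=4; u0,v0,u1,v1=((140,195,340,290) if n=="top" else (200,165,360,310))
    o=cv2.resize(img[v0:v1,u0:u1],None,fx=s,fy=s,interpolation=cv2.INTER_CUBIC)
    for p in polys: cv2.polylines(o,[np.int32((p-[u0,v0]+.5)*s)],True,(0,255,0),1)
    cv2.imwrite(f"pics/ov_{n}.png",o)
```

```text
((0.4111518859863281, -14.1619873046875), (143.7337646484375, 112.71088409423828), 89.75979614257812) [[-55.9 -86.1]
 [-54.4 -81.9]
 [ 55.6  55.5]
 [ 56.9  57.7]]
face ctr [0.52678237 0.19274249 0.08276716] centre [0.5234271  0.19360398 0.08076716] expected centre z 0.07829165124598852 top edge mid [0.49194815 0.2016864  0.13705882]
```

View pics/ov_top.png

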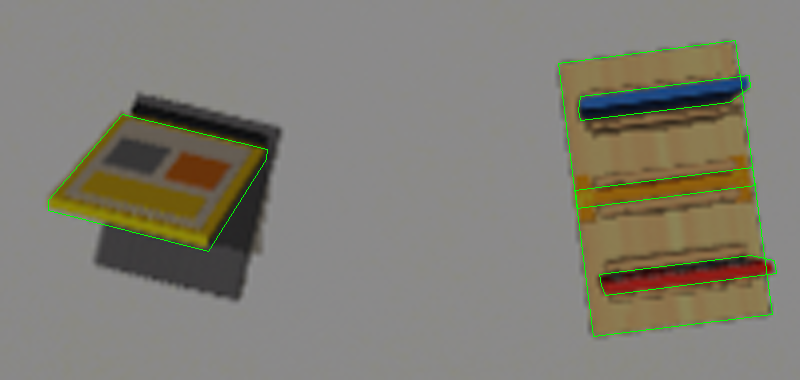

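View pics/ov_side.png

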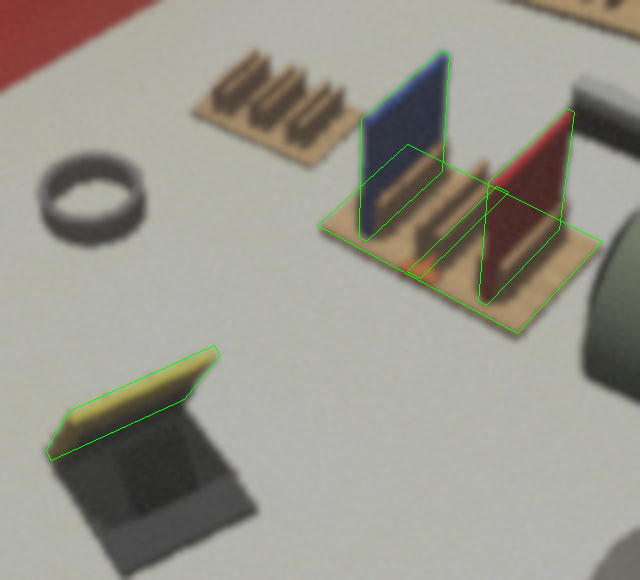

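The overlays agree with both pictures. My estimate puts the slot at (0.513, -0.155), yaw 6.2°. The yellow centre is about (0.525, 0.193, 0.078), with normal yaw -14.4°. Next I'll plan the approach.

```bash
cat > plan.py <<'E'
from h import *
def frame(yaw,lean):  # panel axes, lean back from vertical (deg); tool x = panel x, tool z = -panel z
    y,l=np.radians([yaw,lean]); nx=np.array([np.cos(y)*np.cos(l),np.sin(y)*np.cos(l),np.sin(l)]); zx=np.array([-np.sin(l)*np.cos(y),-np.sin(l)*np.sin(y),np.cos(l)])
    return nx,zx,np.c_[nx,np.cross(-zx,nx),-zx]
def rel(p,R):
    s=arm.observe(); R0=Ro.from_rotvec(s['orientation']); 
    rv=np.degrees((R0.inv()*Ro.from_matrix(R)).as_rotvec()); sh=R0.inv().apply(np.asarray(p)-s['eef_pos'])*1000
    print("t",round(s['time_s'],2),"pos",s['eef_pos'].round(4),"F",s['wrist_force'].round(1),"w",round(s['grip_width'],4),"q",s['joint_positions'].round(2))
    print("rotvec",rv.round(1),"shift",sh.round(1),"|",round(np.linalg.norm(rv),1),round(np.linalg.norm(sh),1)); return rv,sh
YC=np.array([.5249,.1932,.0783]); YF=frame(-14.4,30)
RY=6.2; SL=np.array([.513,-.155,.013]); RX=np.array([np.cos(np.radians(RY)),np.sin(np.radians(RY)),0])
RF=frame(RY,0); BL=SL+.06*RX
E
python3 -c "
from plan import *
nx,zx,R=YF
print(YC+.022*zx, YC+.122*zx); rel(YC+.122*zx,R)"
```

```text
[0.51424559 0.19593559 0.09735256] [0.46581643 0.20837008 0.1839551 ]
t 0.1 pos [ 0.1608 -0.5254  0.2306] F [-1.4 -0.1 -0.7] w 0.0852 q [-1.41  0.33 -0.19  1.05  0.    1.44]
rotvec [ 15.3  27.4 -57.2] shift [-612.4 -506.3   47.7] | 65.2 796.0
```

Emit:
move_arm --steps '[0.5,1,-2,-20,-16,-5,0,1.3,2.3,-5,-50,-41,-15,0,2.2,4,-8.5,-86,-71,-25,0,3,5.5,-11.5,-120,-99,-30,0,3.8,6.9,-14.3,-153,-127,-30,0]'

```text
time_s: 0.52
eef_pos: [0.2338, -0.3506, 0.2614]
orientation: [2.717, -1.524, 0.215]
wrist_force: [0.7, 0.3, 1.1]
grip_width: 0.0856
```

```bash
python3 -c "
from plan import *
nx,zx,R=YF
rel(YC+.122*zx,R)"
```

```text
t 0.52 pos [ 0.2338 -0.3506  0.2614] F [0.7 0.3 1.1] w 0.0856 q [-1.21 -0.04 -0.56  0.93  0.07  1.38]
rotvec [ 11.5  20.3 -42.8] shift [-364.8 -486.    55.8] | 48.8 610.2
```

Emit:
move_arm --steps '[0.8,1.4,-2.9,-25,-33,2,0,1.5,2.7,-5.8,-49,-65,4,0,2.3,4.1,-8.6,-73,-98,6,0,3.1,5.4,-11.4,-97,-130,8,0,3.8,6.8,-14.3,-122,-162,10,0]'

```text
time_s: 0.93
eef_pos: [0.3098, -0.1631, 0.2436]
orientation: [2.852, -1.157, 0.418]
wrist_force: [1.5, 0.4, 0.3]
grip_width: 0.0855
```

```bash
python3 -c "
from plan import *
nx,zx,R=YF
rel(YC+.122*zx,R)"
```

```text
t 0.93 pos [ 0.3098 -0.1631  0.2436] F [1.5 0.4 0.3] w 0.0855 q [-0.75 -0.3  -0.84  0.77  0.06  1.6 ]
rotvec [  7.7  13.6 -28.5] shift [-160.8 -371.5   44.7] | 32.5 407.3
```

Emit:
move_arm --steps '[0.8,1.4,-2.9,-16,-37,4,0,1.5,2.7,-5.7,-32,-74,6,0,2.3,4.1,-8.6,-48,-111,8,0,3.1,5.4,-11.4,-64,-148,10,0,3.8,6.8,-14.3,-80,-186,12,0]'

```text
time_s: 1.35
eef_pos: [0.3859, 0.0242, 0.2244]
orientation: [2.93, -0.768, 0.613]
wrist_force: [0.7, -0.6, -0.0]
grip_width: 0.0853
```

```bash
python3 -c "
from plan import *
nx,zx,R=YF
rel(YC+.122*zx,R)"
```

```text
t 1.35 pos [0.3859 0.0242 0.2244] F [ 0.7 -0.6 -0. ] w 0.0853 q [-0.02 -0.25 -0.91  0.54 -0.14  2.04]
rotvec [  3.9   6.7 -14.2] shift [ -36.8 -197.6   39.1] | 16.1 204.8
```

Emit:
move_arm --steps '[1,1.7,-3.5,-9,-40,3,0,1.9,3.4,-7.1,-18,-80,10,0,2.9,5,-10.6,-27,-120,18,0,3.9,6.7,-14.2,-35,-160,28,0,3.9,6.7,-14.2,-37,-197,39,0]'

```text
time_s: 1.77
eef_pos: [0.4635, 0.2081, 0.1818]
orientation: [2.953, -0.366, 0.785]
wrist_force: [0.0, -1.3, 1.3]
grip_width: 0.0855
```

```bash
python3 -c "
from plan import *
nx,zx,R=YF
rel(YC+.122*zx,R)
im,d=arm.capture('top'); crop(im,100,150,300,300,4,'pics/t1.png')
im,d=arm.capture('side'); crop(im,150,130,350,330,3,'pics/s1.png')
"
```

```text
t 1.77 pos [0.4635 0.2081 0.1818] F [ 0.  -1.3  1.3] w 0.0855 q [ 0.47  0.08 -0.8   0.29 -0.33  2.22]
rotvec [-0.1  0.2  0.2] shift [ 3.  -0.8 -0.8] | 0.3 3.2
```

View pics/s1.png

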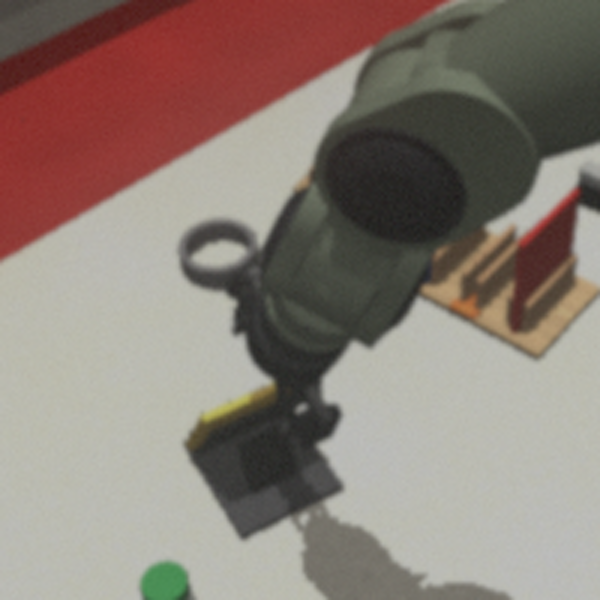

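View pics/t1.png

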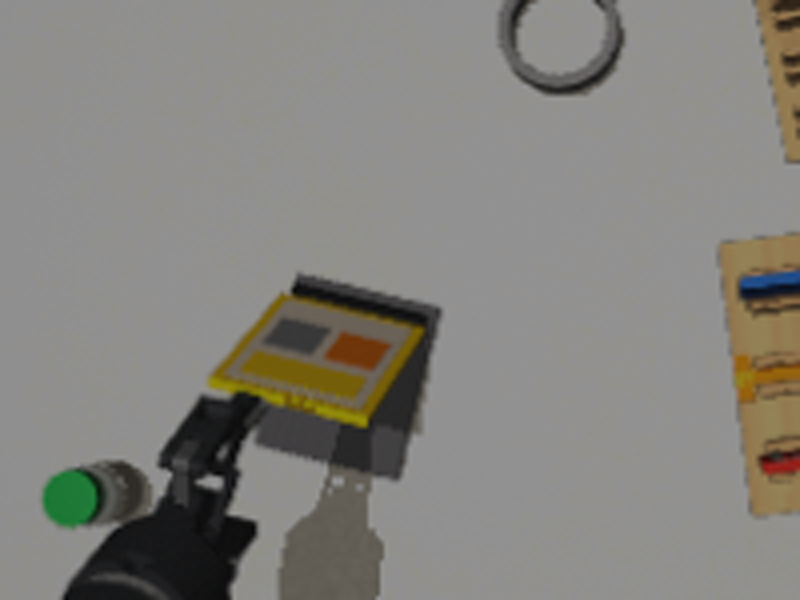

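The open gripper straddles the panel's top edge, and the glue jar (crop 70,497) is clear of the hand. Advancing along the panel plane.

Emit:
move_arm --steps '[0,0,0,3,-1,22,0,0,0,0,3,-1,46,0,0,0,0,3,-1,70,0,0,0,0,3,-1,90,0,0,0,0,3,-1,99,0]'

```text
time_s: 2.28
eef_pos: [0.5155, 0.1925, 0.097]
orientation: [2.95, -0.376, 0.781]
wrist_force: [0.3, -0.5, -0.1]
grip_width: 0.0859
```

```bash
python3 -c "
from plan import *
nx,zx,R=YF
rel(YC+.022*zx,R)
im,d=arm.capture('top'); crop(im,130,190,230,270,6,'pics/t2.png')
"
```

```text
t 2.28 pos [0.5155 0.1925 0.097 ] F [ 0.3 -0.5 -0.1] w 0.0859 q [ 0.39  0.29 -0.83  0.02 -0.3   2.15]
rotvec [ 0.2  0.3 -0.1] shift [-1.7 -3.  -1.4] | 0.4 3.7
```

View pics/t2.png

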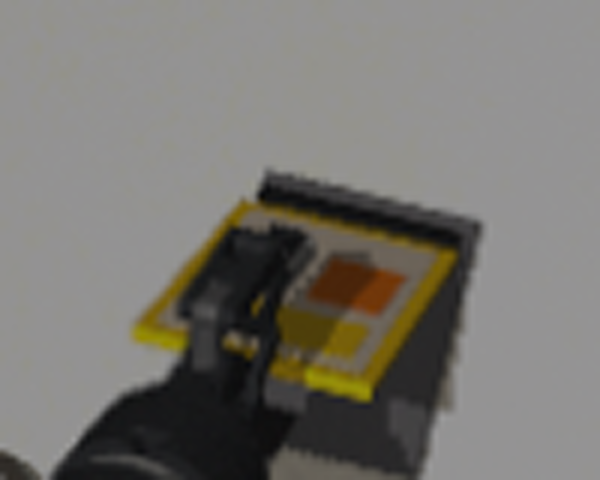

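Emit:
move_arm --steps '[0,0,0,-1,-1,0,0.2,0,0,0,-2,-2,0,0.4,0,0,0,-2,-2,0,0.6,0,0,0,-2,-2,0,0.8,0,0,0,-2,-2,0,1]' --newtons 50

```text
time_s: 2.75
eef_pos: [0.5152, 0.1967, 0.0993]
orientation: [2.952, -0.374, 0.788]
wrist_force: [0.6, 0.6, -0.3]
grip_width: 0.0254
```

Emit:
move_arm --steps '[0,0,0,0,0,0,1,0,0,0,0,0,0,1,0,0,0,0,0,0,1,0,0,0,0,0,0,1,0,0,0,0,0,0,1]'

```text
time_s: 3.17
eef_pos: [0.5142, 0.1967, 0.0984]
orientation: [2.953, -0.374, 0.785]
wrist_force: [-5.5, 1.4, 6.2]
grip_width: 0.0075
```

```bash
python3 -c "
from plan import *
nx,zx,R=YF
rel(YC+.022*zx,R)
im,d=arm.capture('top'); crop(im,130,190,230,270,6,'pics/t3.png')
"
```

```text
t 3.17 pos [0.5142 0.1967 0.0984] F [-5.5  1.4  6.2] w 0.0075 q [ 0.4   0.28 -0.83  0.03 -0.3   2.15]
rotvec [-0.   0.2 -0. ] shift [-0.4  0.7  1. ] | 0.2 1.3
```

View pics/t3.png

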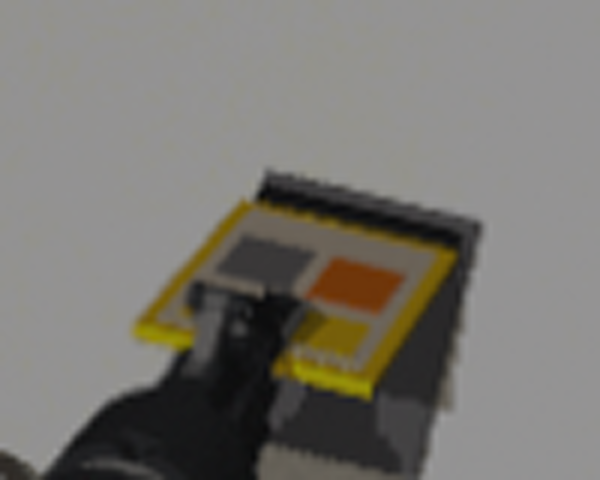

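Gripped: the width is 7.5 mm on the 8 mm panel, with a small wrist force. Drawing it off along its plane.

Emit:
move_arm --steps '[0,0,0,0,0,-8,1,0,0,0,0,0,-25,1,0,0,0,0,0,-48,1,0,0,0,0,0,-74,1,0,0,0,0,0,-100,1]'

```text
time_s: 3.63
eef_pos: [0.4655, 0.2083, 0.1857]
orientation: [2.951, -0.375, 0.784]
wrist_force: [0.6, -0.0, -1.0]
grip_width: 0.007
```

```bash
python3 -c "
from plan import *
# target: above slot; TCP 43 below top -> panel bottom at TCP-87mm; hover bottom at z .165 (clears 0.14 panels)
rel(SL+[0,0,.260],RF[2])
"
```

```text
t 3.63 pos [0.4655 0.2083 0.1857] F [ 0.6 -0.  -1. ] w 0.007 q [ 0.47  0.08 -0.79  0.3  -0.34  2.23]
rotvec [  5.4 -29.4 -20.2] shift [162.1 339.9  -7.7] | 36.1 376.6
```

Emit:
move_arm --steps '[0.4,-2.3,-1.6,18,18,-14,1,1,-5.4,-3.7,40,54,-25,1,1.6,-8.5,-5.8,60,92,-28,1,2.2,-11.6,-8,78,131,-29,1,2.7,-14.7,-10.1,96,170,-30,1]'

```text
time_s: 4.05
eef_pos: [0.4893, 0.0312, 0.2596]
orientation: [3.082, -0.102, 0.404]
wrist_force: [1.2, 1.0, -1.1]
grip_width: 0.0071
```

```bash
python3 -c "
from plan import *
rel(SL+[0,0,.260],RF[2])
"
```

```text
t 4.05 pos [0.4893 0.0312 0.2596] F [ 1.2  1.  -1.1] w 0.0071 q [-0.07  0.   -0.55  0.75 -0.02  1.56]
rotvec [  2.6 -14.8  -9.9] shift [ 37.6 184.4   0.5] | 18.1 188.2
```

Emit:
move_arm --steps '[0.6,-3.7,-2.5,9,40,-3,1,1.2,-7.4,-5,18,80,-4,1,1.8,-11.1,-7.4,27,120,-3,1,2.6,-14.8,-9.9,36,160,0,1,2.6,-14.8,-9.9,38,184,0,1]'

```text
time_s: 4.47
eef_pos: [0.5149, -0.158, 0.2705]
orientation: [3.136, 0.162, -0.005]
wrist_force: [1.4, -0.4, -0.9]
grip_width: 0.0071
```

Emit:
move_arm --steps '[0,0,0,0,0,0,1,0,0,0,0,0,0,1,0,0,0,0,0,0,1,0,0,0,0,0,0,1,0,0,0,0,0,0,1]'

```text
time_s: 4.88
eef_pos: [0.5129, -0.1519, 0.272]
orientation: [3.136, 0.167, 0.001]
wrist_force: [0.5, 0.1, -0.7]
grip_width: 0.0073
```

```bash
python3 -c "
from plan import *
rel(SL+[0,0,.260],RF[2])
im,d=arm.capture('top'); np.save('pics/t4.npy',d);cv2.imwrite('pics/t4f.png',im);crop(im,240,170,370,290,5,'pics/t4.png')
im,d=arm.capture('side'); np.save('pics/s4.npy',d);cv2.imwrite('pics/s4f.png',im);crop(im,230,100,380,260,4,'pics/s4.png')
"
```

```text
t 4.88 pos [ 0.5129 -0.1519  0.272 ] F [ 0.5  0.1 -0.7] w 0.0073 q [-0.43  0.27 -0.16  1.14 -0.    1.04]
rotvec [ 0.1 -0.  -0.1] shift [-0.2  3.1 -1. ] | 0.1 3.2
```

View pics/t4.png

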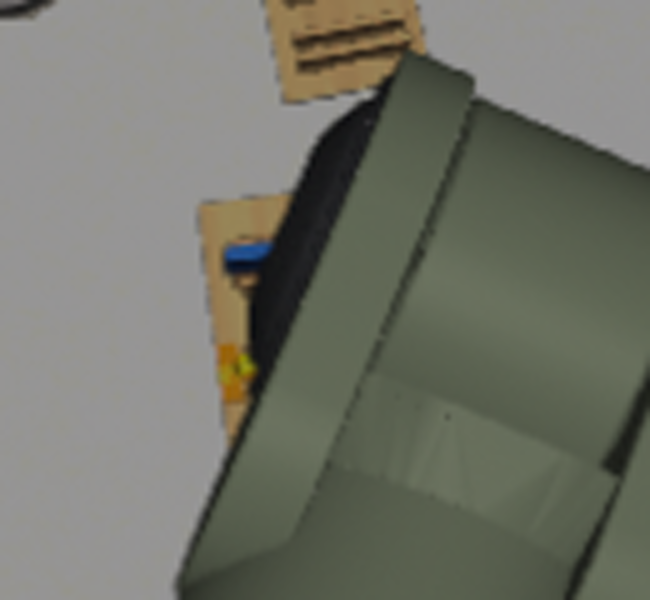

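View pics/s4.png

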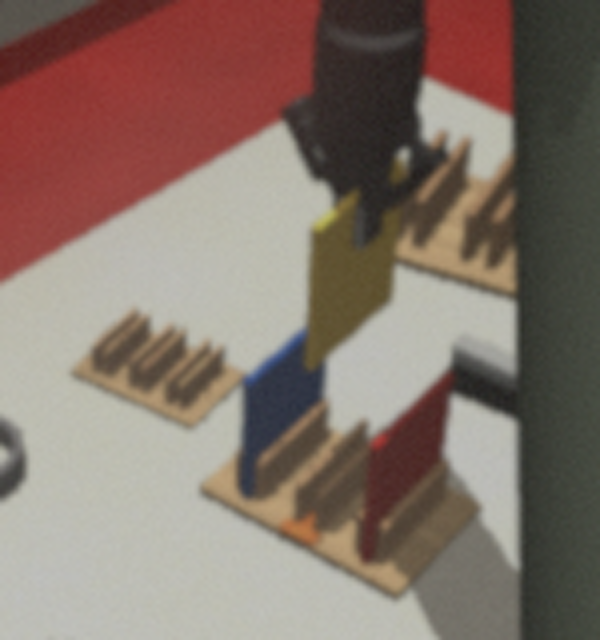

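```bash
cat > ov.py <<'E'
from plan import *
def panel(c,Rt): # Rt cols: panel x,y,z
    return [c+Rt@np.array([a*.004,b*.055,e*.065]) for a in(1,-1) for b in(1,-1) for e in(1,-1)]
def overlay(f,n,boxes,win,s,out):
    img=cv2.imread(f); u0,v0,u1,v1=win; o=cv2.resize(img[v0:v1,u0:u1],None,fx=s,fy=s,interpolation=cv2.INTER_CUBIC)
    for b in boxes:
        p=cv2.convexHull(np.float32(proj(n,b))).reshape(-1,2); cv2.polylines(o,[np.int32((p-[u0,v0]+.5)*s)],True,(0,255,0),1)
    cv2.imwrite(out,o)
def held(off=.022):
    s=arm.observe(); R=Ro.from_rotvec(s['orientation']).as_matrix(); Rt=np.c_[R[:,0],-R[:,1],-R[:,2]]
    return s['eef_pos']+off*R[:,2],Rt
RB=np.c_[RX,np.cross([0,0,1],RX),[0,0,1]]
E
python3 - <<'E'
from ov import *
c,Rt=held(); print(c)
overlay('pics/s4f.png','side',[panel(c,Rt),panel(BL+[0,0,.062],RB),panel(SL-.06*RX+[0,0,.062],RB)],(290,120,350,250),5,'pics/s4o.png')
d=np.load('pics/s4.npy'); P=cloud('side',d); im=cv2.imread('pics/s4f.png'); H,S,V=cv2.split(cv2.cvtColor(im,cv2.COLOR_BGR2HSV))
m=(H>18)&(H<34)&(S>70); m[:140]=0; m[200:]=0; m[:,:300]=0; m[:,335:]=0
m=cv2.erode(m.astype(np.uint8),np.ones((3,3)))>0
q=(P[m]-c)@Rt; q=q[~np.isnan(q).any(1)]; print(len(q),np.median(q,0),q.min(0),q.max(0))
A=np.c_[q[:,1:],np.ones(len(q))]; k=abs(q[:,0]-np.median(q[:,0]))<.008; print("slopes",np.linalg.lstsq(A[k],q[k,0],rcond=None)[0])
E
```

```text
[ 0.51309048 -0.15221362  0.24992819]
451 [-0.00372555  0.02103884 -0.00500322] [-0.0067361  -0.0511057  -0.05363876] [0.001427   0.05683336 0.06839708]
slopes [-0.0012134   0.00405088 -0.00370599]
```

View pics/s4o.png

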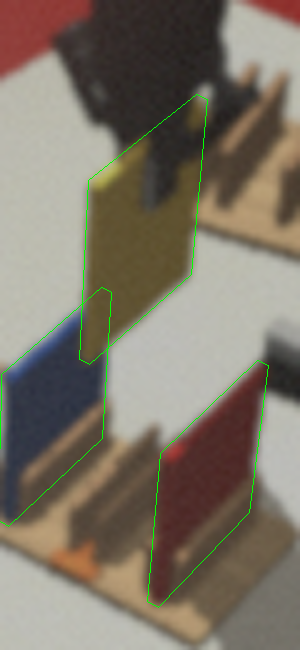

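The side view overlay matches the held yellow panel (crop 90–205, 95–365), upright and centred on the tool. Its back plane reads -3.7 mm against the expected -4. Descending to just above the rib mouths.

Emit:
move_arm --steps '[0,0,0,0,3,15,1,0,0,0,0,3,43,1,0,0,0,0,3,72,1,0,0,0,0,3,100,1,0,0,0,0,3,118,1]'

```text
time_s: 5.4
eef_pos: [0.5123, -0.1551, 0.1512]
orientation: [-3.137, -0.166, 0.003]
wrist_force: [-0.3, -0.7, -1.5]
grip_width: 0.0073
```

Emit:
move_arm --steps '[0,0,0,0,0,0,1,0,0,0,0,0,0,1,0,0,0,0,0,0,1,0,0,0,0,0,0,1,0,0,0,0,0,0,1]'

```text
time_s: 5.82
eef_pos: [0.5147, -0.1568, 0.1551]
orientation: [3.135, 0.164, 0.004]
wrist_force: [0.1, 0.8, -2.1]
grip_width: 0.0074
```

Run:
```python
from ov import *
rel(SL+[0,0,.087],RF[2])
im,d=arm.capture('side'); cv2.imwrite('pics/s5f.png',im); np.save('pics/s5.npy',d)
c,Rt=held(); print(c)
overlay('pics/s5f.png','side',[panel(c,Rt)],(280,150,380,250),6,'pics/s5o.png')
im,d=arm.capture('top'); crop(im,260,190,360,290,6,'pics/t5.png')
```

```text
t 5.82 pos [ 0.5147 -0.1568  0.1551] F [ 0.1  0.8 -2.1] w 0.0074 q [-0.43  0.37 -0.34  0.86 -0.    1.03]
rotvec [ 0.1 -0.2 -0.2] shift [-1.6 -2.1 55.1] | 0.3 55.1
[ 0.51452823 -0.15681448  0.13281859]
```

View pics/s5o.png

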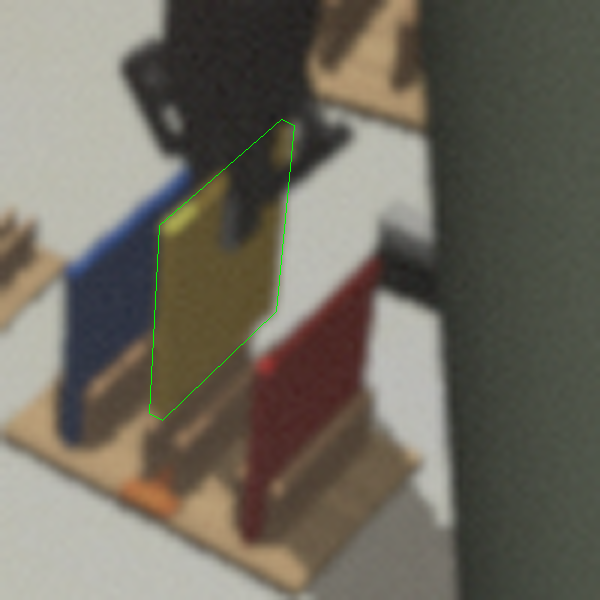

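View pics/t5.png

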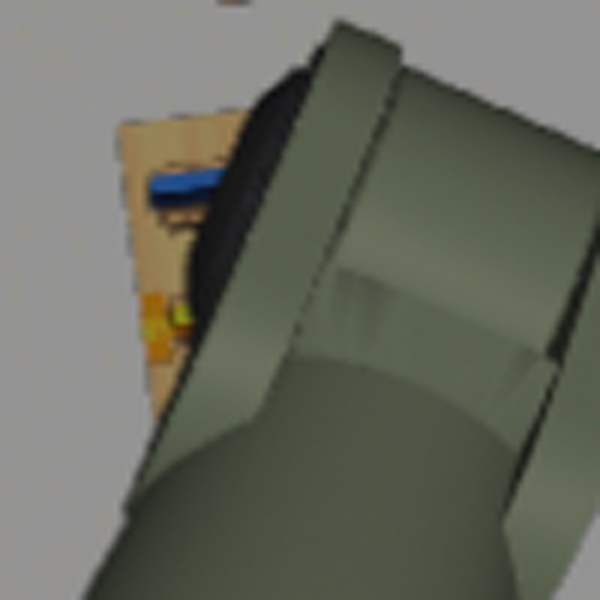

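Emit:
move_arm --steps '[0,0,0,-0.5,0,5,1,0,0,0,-0.5,0,10,1,0,0,0,-0.5,0,15,1,0,0,0,-0.5,0,20,1,0,0,0,-0.5,0,25,1]'

```text
time_s: 6.33
eef_pos: [0.5128, -0.1564, 0.1276]
orientation: [3.137, 0.164, -0.001]
wrist_force: [-0.4, 0.6, -1.2]
grip_width: 0.0077
```

Run:
```python
from ov import *
rel(SL+[0,0,.087],RF[2])
im,d=arm.capture('side'); cv2.imwrite('pics/s6f.png',im); np.save('pics/s6.npy',d)
c,Rt=held(); print(c, arm.observe()['eef_pos'], arm.observe()['torque'])
overlay('pics/s6f.png','side',[],(280,150,380,250),6,'pics/s6o.png')
```

```text
t 6.33 pos [ 0.5128 -0.1564  0.1276] F [-0.4  0.6 -1.2] w 0.0077 q [-0.43  0.39 -0.38  0.8  -0.    1.03]
rotvec [ 0.   0.  -0.2] shift [ 0.4 -1.4 27.6] | 0.2 27.6
[ 0.51217434 -0.15616701  0.10462979] [ 0.51221498 -0.15617137  0.12662976] [ 0.04448144  0.07942426 -0.00579049]
```

View pics/s6o.png

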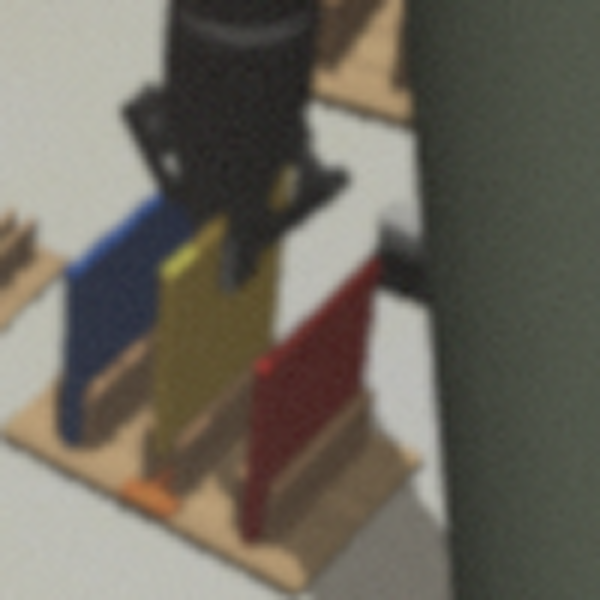

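The panel's bottom edge is now between the ribs (crop 160,450) with no contact force. Continuing down.

Emit:
move_arm --steps '[0,0,0,0,0,5,1,0,0,0,0,0,10,1,0,0,0,0,0,15,1,0,0,0,0,0,19,1,0,0,0,0,0,22,1]'

```text
time_s: 6.8
eef_pos: [0.5128, -0.1564, 0.1058]
orientation: [3.137, 0.164, -0.001]
wrist_force: [-0.6, -0.3, -2.1]
grip_width: 0.0075
```

Emit:
move_arm --steps '[0,0,0,0,0,1,1,0,0,0,0,0,2,1,0,0,0,0,0,3,1,0,0,0,0,0,4,1,0,0,0,0,0,4,1]'

```text
time_s: 7.22
eef_pos: [0.5131, -0.1565, 0.1024]
orientation: [3.137, 0.164, 0.0]
wrist_force: [-0.6, 0.8, -1.0]
grip_width: 0.0074
```

Emit:
move_arm --steps '[0,0,0,0,0,0.5,1,0,0,0,0,0,1,1,0,0,0,0,0,1.5,1,0,0,0,0,0,2,1,0,0,0,0,0,2,1]'

```text
time_s: 7.63
eef_pos: [0.5132, -0.1566, 0.1006]
orientation: [3.136, 0.164, 0.001]
wrist_force: [0.9, -0.6, -0.4]
grip_width: 0.0071
```

Run:
```python
from ov import *
rel(SL+[0,0,.087],RF[2])
im,d=arm.capture('side'); cv2.imwrite('pics/s7f.png',im); P=cloud('side',d)
H,S,V=cv2.split(cv2.cvtColor(im,cv2.COLOR_BGR2HSV))
m=(H>18)&(H<34)&(S>70); m[:180]=0; m[235:]=0; m[:,:303]=0; m[:,330:]=0
overlay('pics/s7f.png','side',[panel(SL+[0,0,.065],RB)],(280,150,380,250),6,'pics/s7o.png')
```

```text
t 7.63 pos [ 0.5132 -0.1566  0.1006] F [ 0.9 -0.6 -0.4] w 0.0071 q [-0.43  0.43 -0.41  0.73 -0.    1.03]
rotvec [ 0.1 -0.  -0.2] shift [-0.  -1.6  0.6] | 0.2 1.7
```

View pics/s7o.png

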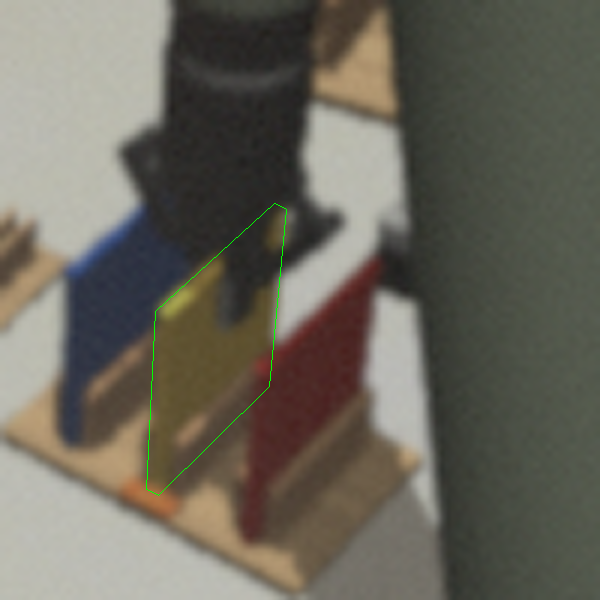

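Within about 1–2 mm of the seated outline. Easing down until contact shows in the force.

Emit:
move_arm --steps '[0,0,0,0,0,0.5,1,0,0,0,0,0,1,1,0,0,0,0,0,1.5,1,0,0,0,0,0,2,1,0,0,0,0,0,2,1]'

```text
time_s: 8.1
eef_pos: [0.5135, -0.1566, 0.1005]
orientation: [3.136, 0.164, 0.002]
wrist_force: [-3.3, 2.8, 16.7]
grip_width: 0.0075
```

Emit:
move_arm --steps '[0,0,0,0,0,-0.7,1,0,0,0,0,0,-1.4,1,0,0,0,0,0,-1.4,0.9,0,0,0,0,0,-1.4,0.8,0,0,0,0,0,-1.4,0.7]'

```text
time_s: 8.52
eef_pos: [0.513, -0.1565, 0.0996]
orientation: [3.137, 0.164, -0.0]
wrist_force: [-0.1, 0.0, -0.3]
grip_width: 0.0252
```

Emit:
move_arm --steps '[0,0,0,0,0,0,0.65,0,0,0,0,0,0,0.6,0,0,0,0,0,0,0.6,0,0,0,0,0,0,0.6,0,0,0,0,0,0,0.6]'

```text
time_s: 8.93
eef_pos: [0.5131, -0.1566, 0.0998]
orientation: [3.137, 0.164, 0.0]
wrist_force: [0.3, 0.2, -0.1]
grip_width: 0.034
```

Run:
```python
from ov import *
rel(SL+[0,0,.087],RF[2])
im,d=arm.capture('side'); cv2.imwrite('pics/s8f.png',im); P=cloud('side',d)
overlay('pics/s8f.png','side',[panel(SL+[0,0,.065],RB)],(280,150,380,250),6,'pics/s8o.png')
```

```text
t 8.93 pos [ 0.5131 -0.1566  0.0998] F [ 0.3  0.2 -0.1] w 0.034 q [-0.43  0.43 -0.41  0.73 -0.    1.03]
rotvec [ 0.  -0.  -0.2] shift [ 0.1 -1.5 -0.2] | 0.2 1.6
```

View pics/s8o.png

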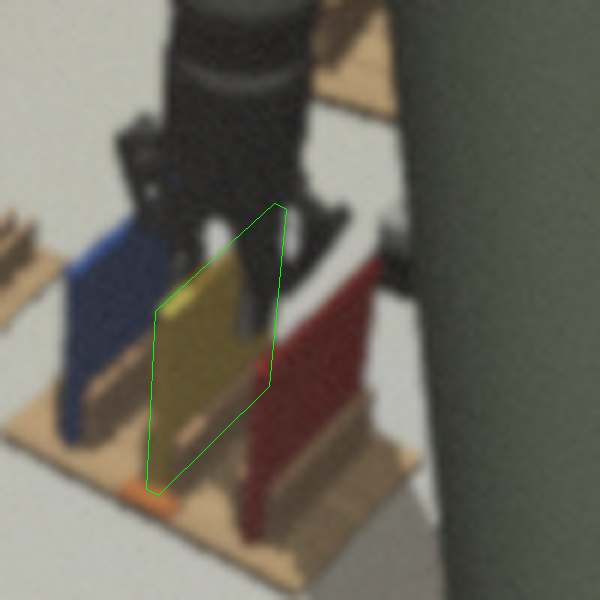

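Released, and the panel still matches its seated outline. Withdrawing straight up.

Emit:
move_arm --steps '[0,0,0,0,0,-6,0.6,0,0,0,0,0,-18,0.6,0,0,0,0,0,-38,0.6,0,0,0,0,0,-62,0.6,0,0,0,0,0,-85,0.6]'

```text
time_s: 9.4
eef_pos: [0.5128, -0.1564, 0.186]
orientation: [3.137, 0.164, -0.001]
wrist_force: [1.7, -1.3, -0.4]
grip_width: 0.0338
```

Run:
```python
from ov import *
print(BL); rel(BL+[0,0,.170],RF[2])
im,d=arm.capture('side'); cv2.imwrite('pics/s9f.png',im); P=cloud('side',d)
overlay('pics/s9f.png','side',[panel(SL+[0,0,.065],RB),panel(BL+[0,0,.062],RB)],(280,150,380,250),6,'pics/s9o.png')
im,d=arm.capture('top');cv2.imwrite('pics/t9f.png',im); overlay('pics/t9f.png','top',[panel(SL+[0,0,.065],RB),panel(BL+[0,0,.062],RB)],(260,190,360,290),6,'pics/t9.png')
```

```text
[ 0.57264906 -0.14852004  0.013     ]
t 9.4 pos [ 0.5128 -0.1564  0.186 ] F [ 1.7 -1.3 -0.4] w 0.0338 q [-0.43  0.34 -0.3   0.93 -0.    1.03]
rotvec [ 0.   0.  -0.2] shift [60.4 -1.5  3. ] | 0.2 60.5
```

View pics/s9o.png

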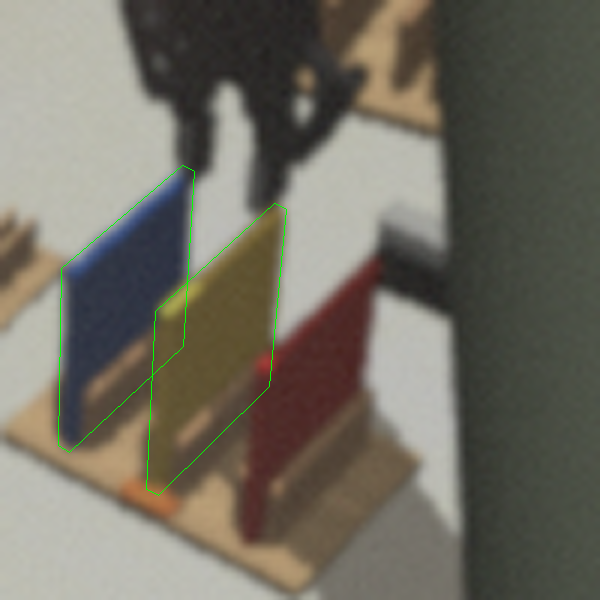

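View pics/t9.png

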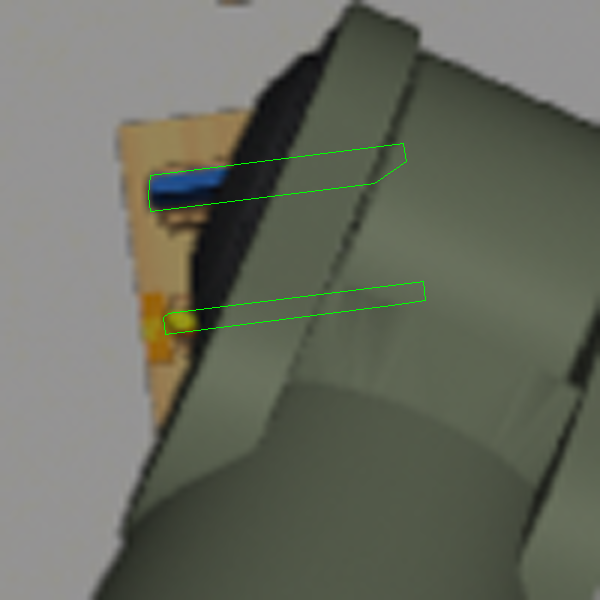

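The yellow panel stands filed, coinciding with the model (crop 150–285, 205–495), and the blue one fits its model too. Moving over blue.

Emit:
move_arm --steps '[0,0,-0.2,10,-1,0,0.6,0,0,-0.2,28,-1.5,0,0.6,0,0,-0.2,48,-1.5,0,0.6,0,0,-0.2,60,-1.5,0,0.6,0,0,-0.2,60,-1.5,0,0.6]'

```text
time_s: 9.92
eef_pos: [0.5746, -0.1482, 0.1835]
orientation: [3.137, 0.172, 0.0]
wrist_force: [-0.3, -0.0, 0.3]
grip_width: 0.0342
```

Run:
```python
from ov import *
rel(BL+[0,0,.084],RF[2])
im,d=arm.capture('side'); cv2.imwrite('pics/s10f.png',im)
overlay('pics/s10f.png','side',[],(260,130,360,230),6,'pics/s10o.png')
```

```text
t 9.92 pos [ 0.5746 -0.1482  0.1835] F [-0.3 -0.   0.3] w 0.0342 q [-0.38  0.44 -0.15  0.98 -0.    1.08]
rotvec [ 0.  -0.   0.1] shift [-2.   0.1 86.5] | 0.1 86.5
```

View pics/s10o.png

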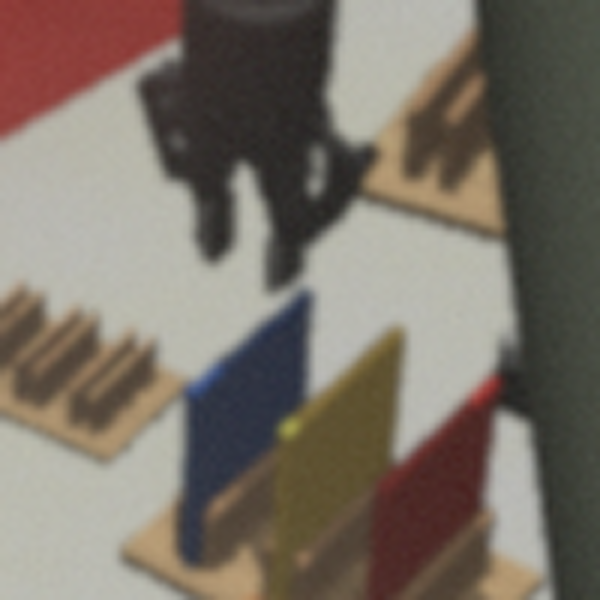

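The fingers straddle the plane of the blue panel. Descending onto its top edge.

Emit:
move_arm --steps '[0,0,0,-1,0,12,0.6,0,0,0,-1,0,32,0.6,0,0,0,-1,0,54,0.6,0,0,0,-1,0,74,0.6,0,0,0,-1,0,86,0.6]'

```text
time_s: 10.38
eef_pos: [0.5691, -0.1481, 0.0959]
orientation: [-3.136, -0.169, 0.007]
wrist_force: [0.1, 0.2, 0.2]
grip_width: 0.0344
```

Emit:
move_arm --steps '[0,0,0,0,0,0,0.7,0,0,0,0,0,0,0.8,0,0,0,0,0,0,0.9,0,0,0,0,0,0,1,0,0,0,0,0,0,1]' --newtons 60

```text
time_s: 10.8
eef_pos: [0.572, -0.1491, 0.0997]
orientation: [3.136, 0.169, 0.002]
wrist_force: [-0.2, -0.3, -1.4]
grip_width: 0.0072
```

Emit:
move_arm --steps '[0,0,0,0,0,0,1,0,0,0,0,0,0,1,0,0,0,0,0,0,1,0,0,0,0,0,0,1,0,0,0,0,0,0,1]'

```text
time_s: 11.22
eef_pos: [0.5721, -0.1491, 0.0996]
orientation: [3.136, 0.17, 0.002]
wrist_force: [-0.8, 0.6, 5.9]
grip_width: 0.0075
```

Run:
```python
from ov import *
rel(BL+[0,0,.084],RF[2])
im,d=arm.capture('side'); cv2.imwrite('pics/s11f.png',im)
overlay('pics/s11f.png','side',[panel(SL+[0,0,.065],RB)],(270,140,370,240),6,'pics/s11o.png')
```

```text
t 11.22 pos [ 0.5721 -0.1491  0.0996] F [-0.8  0.6  5.9] w 0.0075 q [-0.38  0.51 -0.26  0.79 -0.    1.08]
rotvec [ 0.1 -0.1 -0. ] shift [ 0.6 -0.5  2.6] | 0.1 2.7
```

View pics/s11o.png

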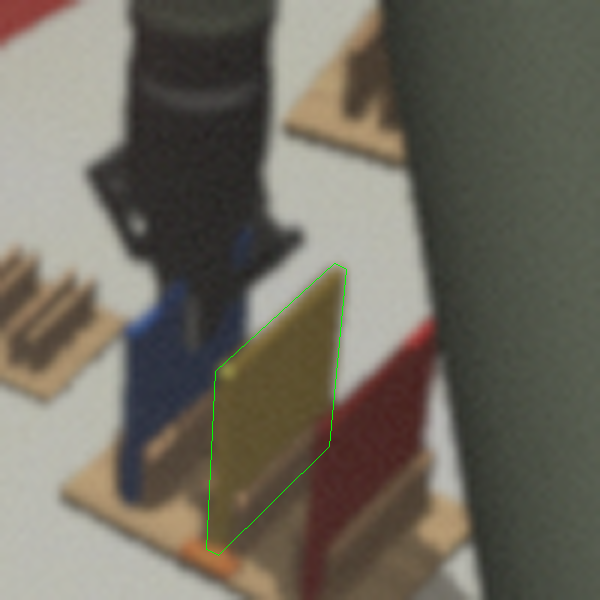

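Blue is gripped at 7.5 mm and yellow is undisturbed. Drawing blue straight up.

Emit:
move_arm --steps '[0,0,0,0,0,-4,1,0,0,0,0,0,-12,1,0,0,0,0,0,-25,1,0,0,0,0,0,-40,1,0,0,0,0,0,-55,1]'

```text
time_s: 11.68
eef_pos: [0.5711, -0.1486, 0.1543]
orientation: [3.137, 0.17, -0.002]
wrist_force: [0.6, -0.3, -1.5]
grip_width: 0.0077
```

Emit:
move_arm --steps '[0,0,0,0,0,-22,1,0,0,0,0,0,-48,1,0,0,0,0,0,-78,1,0,0,0,0,0,-108,1,0,0,0,0,0,-135,1]'

```text
time_s: 12.1
eef_pos: [0.5713, -0.1486, 0.2909]
orientation: [3.136, 0.17, 0.001]
wrist_force: [-0.0, -0.4, -0.9]
grip_width: 0.0075
```

Emit:
move_arm --steps '[0,0,0,0,0,-20,1,0,0,0,0,0,-40,1,0,0,0,0,0,-55,1,0,0,0,0,0,-65,1,0,0,0,0,0,-70,1]'

```text
time_s: 12.52
eef_pos: [0.5718, -0.1488, 0.3605]
orientation: [3.136, 0.17, 0.003]
wrist_force: [0.5, 0.5, -2.1]
grip_width: 0.0071
```

Run:
```python
from ov import *
rel([.54,-.152,.36],frame(RY,45)[2])
```

```text
t 12.52 pos [ 0.5718 -0.1488  0.3605] F [ 0.5  0.5 -2.1] w 0.0071 q [-0.38  0.36  0.18  1.39 -0.    1.08]
rotvec [ 0.1 44.9  0. ] shift [-32.   -0.2   0.4] | 44.9 32.0
```

Emit:
move_arm --steps '[0,3,0,-2,0,0,1,0,7,0,-5,0,0,1,0,12,0,-9,0,0,1,0,17,0,-13,0,0,1,0,22,0,-17,0,0,1]'

```text
time_s: 12.93
eef_pos: [0.554, -0.1502, 0.3581]
orientation: [-3.059, -0.166, -0.599]
wrist_force: [0.6, -0.2, -1.0]
grip_width: 0.007
```

Run:
```python
from ov import *
rel([.54,-.152,.36],frame(RY,45)[2])
```

```text
t 12.93 pos [ 0.554  -0.1502  0.3581] F [ 0.6 -0.2 -1. ] w 0.007 q [-0.51  0.05 -0.28  0.92  0.22  0.99]
rotvec [ 0.  22.8  0. ] shift [-12.4   0.3  -7.1] | 22.8 14.3
```

Emit:
move_arm --steps '[0,5,0,-3,0,-2,1,0,11,0,-6,0,-4,1,0,16,0,-9,0,-5,1,0,20,0,-11,0,-6,1,0,23,0,-12,0,-7,1]'

```text
time_s: 13.35
eef_pos: [0.539, -0.1513, 0.3589]
orientation: [-2.86, -0.153, -1.186]
wrist_force: [0.6, -0.0, -1.9]
grip_width: 0.0074
```

Emit:
move_arm --steps '[0,0,0,0,0,0,1,0,0,0,0,0,0,1,0,0,0,0,0,0,1,0,0,0,0,0,0,1,0,0,0,0,0,0,1]'

```text
time_s: 13.77
eef_pos: [0.5417, -0.1521, 0.3613]
orientation: [-2.861, -0.156, -1.185]
wrist_force: [-0.2, 0.8, -1.7]
grip_width: 0.0073
```

Run:
```python
from ov import *
rel([.54,-.152,.36],frame(RY,45)[2])
c,Rt=held(.022); print("centre",c,"face angle from up",np.degrees(np.arccos(Rt[2,0])),"qd",abs(arm.observe()['qd']).max())
for n,w,s in(('side',(240,90,380,240),4),('top',(230,110,370,290),3)):
    im,d=arm.capture(n); cv2.imwrite(f'pics/{n}12f.png',im); np.save(f'pics/{n}12.npy',d)
    overlay(f'pics/{n}12f.png',n,[panel(c,Rt),panel(SL+[0,0,.065],RB),panel(SL-.06*RX+[0,0,.062],RB)],w,s,f'pics/{n}12o.png')
```

```text
t 13.77 pos [ 0.5417 -0.1521  0.3613] F [-0.2  0.8 -1.7] w 0.0073 q [-0.69 -0.16 -0.68  0.44  0.53  0.94]
rotvec [0.  0.  0.1] shift [-2.1 -0.3 -0.3] | 0.1 2.2
centre [ 0.55719565 -0.15041903  0.3457476 ] face angle from up 45.012390428714774 qd 0.006226777179809566
```

View pics/side12o.png

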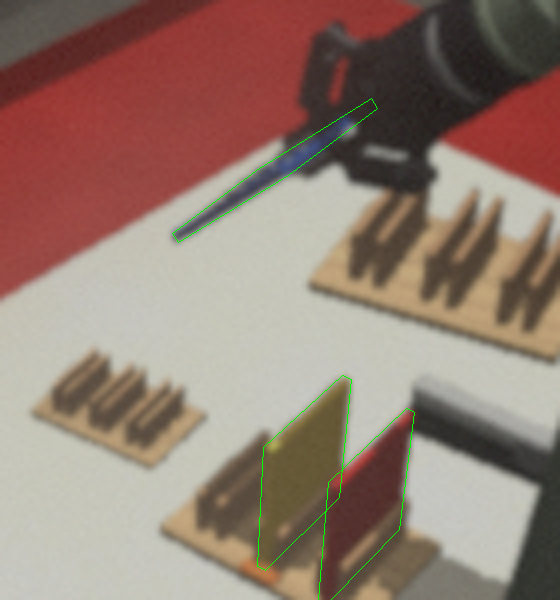

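View pics/top12o.png

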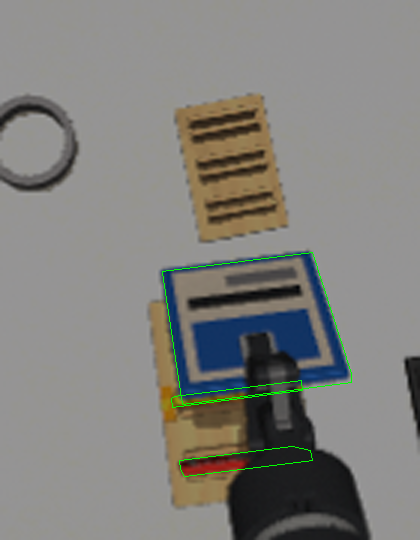

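The top view shows blue with its print up (crop 165–350, 255–400), and it matches the model. Yellow and red match their outlines. I'll do one depth check, then hand in.

Run:
```python
from ov import *
d=np.load('pics/top12.npy'); P=cloud('top',d); c,Rt=held(.022)
q=(P-c)@Rt; m=(abs(q[...,1])<.05)&(abs(q[...,2])<.06)&(q[...,2]<.0)&(abs(q[...,0]-.004)<.008)
Y=P[m]; n=np.linalg.svd(Y-Y.mean(0),full_matrices=False)[2][2]; print(m.sum(),"face from up deg",np.degrees(np.arccos(abs(n[2]))))
a=cv2.imread('pics/top0.png').astype(int);b=cv2.imread('pics/top12f.png').astype(int)
for k,(u0,v0,u1,v1) in dict(tape=(220,138,260,178),glue=(105,260,140,288),stapler=(362,224,390,284)).items(): print(k,abs(a-b)[v0:v1,u0:u1].mean().round(2))
s=arm.observe(); print(s['grip_width'],s['wrist_force'],abs(s['qd']).max())
print(arm.sign_off())
```

```text
845 face from up deg 45.13794405470408
tape 8.73
glue 7.85
stapler 8.36
0.0074742778203832514 [-0.151583   -0.31359725 -1.58201073] 0.008921339907100626
the job is handed in; nothing more can be done
None
```

Run:
```python
import cv2,numpy as np
a=cv2.imread('pics/top0.png',0).astype(np.float32);b=cv2.imread('pics/top12f.png',0).astype(np.float32)
print("table",abs(a-b)[110:135,380:480].mean())
for k,(u0,v0,u1,v1) in dict(tape=(220,138,260,178),glue=(105,260,140,288),stapler=(362,224,390,284)).items(): print(k,abs(a-b)[v0:v1,u0:u1].mean(),cv2.phaseCorrelate(a[v0:v1,u0:u1].copy(),b[v0:v1,u0:u1].copy()))
```

```text
table 9.8072
tape 8.751875 ((-0.05733178511474435, 0.0019925329258825286), 0.9894535838067532)
glue 8.07449 ((-0.015273627795540534, 0.0157925601183031), 0.988093964562372)
stapler 8.391666 ((0.03514082992227152, -0.005959653774446849), 0.9973886360062493)
```

I filed the yellow panel in the orange-lined slot of the middle rack and released it. I then drew the blue panel out and handed the job in at about 14 s, with blue held still at 45°. `sign_off()` gives no verdict, so the result rests on my own last checks:

- **Yellow:** I lowered it until contact, which peaked at about 17 N, then eased off before opening the fingers. It stands upright on the slot floor, and its outline matches the seated model in the last side picture.
- **Blue:** The centre is about 0.346 m high, and the printed face is 45° from straight up by arm pose (45.1° by depth). The grip width is 7.5 mm, the joints are essentially still, and the pictures show it clear of everything else.
- **Bystanders:** Red still matches its model. Tape, jar and stapler moved less than 0.1 pixel in the top picture. A first brightness comparison of those three differed by about 8 grey levels, but the bare table changed just as much, so that was lighting.

No check failed. The arm's position readings scattered by 2–3 mm.

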